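Change the head on a vortex mixer and hold it running

TASK

Change the head on the vortex mixer: lift off the square four-tube head and stand it back, upright and let go, in the storage block marked with the square outline. Then take the oblong two-tube head from its block, turn it until the cross-shaped splines of its stem mesh with the mixer's drive socket, slide it fully home and press down against the sprung touch switch. Finish while still holding the head and keeping the switch well down (at least half of its 6 mm travel), and leave the two jars in the tray where they stand.

Things in the scene. Friction and masses are not known exactly. Their poses are not given: they have to be found in the camera images.
- square_head_mid (a point): Square mixer head, fitted on the mixer at the start: grey rubber block 46 x 46 mm, 40 mm high, sides along x and y, four tube holes in its top. Steel stem below it: a cross of ribs along x and y, 24 mm tip to tip, 6 mm thick, 20 mm long, the last 3 mm a V edge. Point: on the axis, half-way up the block, 20 mm above its underside (shoulder); z up. 0.1 kg.
- oblong_head_mid (a point): Oblong mixer head, in its storage block at the start: grey rubber, 56 mm long (x) with round ends, 30 mm wide (y) between flats 26 mm long, 40 mm high, two tube holes in its top. Steel stem below it: a cross of ribs along x and y, 24 mm tip to tip, 6 mm thick, 20 mm long, the last 3 mm a V edge. Point: on the axis, half-way up the block, 20 mm above its underside (shoulder); z up. 0.1 kg.
- slot_square (a point): Grey block 68 x 68 x 30 mm fixed in the green tray, one of three in a row, 95 mm apart, in any order. A square well 32 mm wide through it takes a head's stem; the head's shoulder rests on its top. Point: centre of the well's mouth, level with the top, z up. White square outline 52 mm wide on top; empty: the square head's place.
- slot_oblong (a point): Grey block 68 x 68 x 30 mm fixed in the green tray, one of three in a row, 95 mm apart, in any order. A square well 32 mm wide through it takes a head's stem; the head's shoulder rests on its top. Point: centre of the well's mouth, level with the top, z up. White oblong outline on top; holds the oblong head.
- slot_round (a point): Grey block 68 x 68 x 30 mm fixed in the green tray, one of three in a row, 95 mm apart, in any order. A square well 32 mm wide through it takes a head's stem; the head's shoulder rests on its top. Point: centre of the well's mouth, level with the top, z up. White circle 47 mm wide on top; empty, for a head that is not here.
- socket (a point): Drive socket on the beige mixer (body 150 x 130 mm, 90 mm high): 40 mm square aluminium block, cross-shaped hole, slots 8.5 mm wide along x and y, 31 mm tip to tip, 22 mm deep. Point: centre of its top face (z up), 126 mm above the bench unpressed. Any quarter turn fits; home = shoulder on the top face. Stops at any angle, turns against 0.08 N m friction; sinks with the touch switch.
- touch (a joint): Sprung touch switch under the drive socket: 0 m up, 0.006 m fully down (hard stop); the socket goes down with it. A push of about 3 N on the head starts it, about 6 N takes it half-way and about 8.5 N fully down; it springs back up when the push ends.
- jar_a: amber glass jar, 36 mm wide, 62 mm high, standing in the tray behind the blocks; origin at its base. A bystander, to be left alone
- jar_b: white jar, 32 mm wide, 52 mm high, standing in the tray behind the blocks; origin at its base. A bystander, to be left alone

How it is judged:
On the way, in this order (a step that is already met when the one before it is completed fails the run):
1. the square head stands in the block with the square outline, let go (horizontal distance between square_head_mid and slot_square below 0.008 m and z of square_head_mid in the frame of slot_square below 0.023 m and angle between square_head_mid's own z axis and vertical below 0.1 rad and contact force between the fingers and square_head below 0.05 N), for 0.2 s.
2. the oblong head is meshed with the drive socket and fully home (horizontal distance between oblong_head_mid and socket below 0.004 m and z of oblong_head_mid in the frame of socket between 0.015 and 0.023 m and angle between oblong_head_mid's own z axis and vertical below 0.1 rad), for 0.2 s.
At the end, for the whole second after the job is handed in: Square head let go in the square-outlined block: 8 mm of centre, shoulder 3 mm of the top, upright to 0.1 rad. Oblong head in the socket: 4 mm of its axis, shoulder 3 mm of its face, upright to 0.1 rad, held by the fingers (over 1.5 N), touch switch over 3 mm down (all of step 1 and all of step 2 and value of joint touch above 0.003 m and contact force between the fingers and oblong_head above 1.5 N); the arm keeps its last pose, push and grip.
It fails at once if a jar in the tray is moved by more than 30 mm (distance of any of jar_a, jar_b from where it was at the start of the episode above 0.03 m).
It also fails if it takes over 56 s, if anything falls off the work surface, if the arm or the gripper's body presses on something with over 40 N, if the wrist force passes 120 N, or if a joint passes its speed limit or range.

ROBOT

A 7-joint arm with a two-finger parallel gripper is mounted at the origin on the work surface. World frame = base frame: x ahead of the robot, y to its left, z up, the work surface at z = 0. Lengths are in m, angles in rad, forces in N, time in s.
With the tool pointing down it reaches from about 0.425 to 0.875 m from the base axis. Payload 4.7 kg.
Tool frame: the origin (TCP) lies midway between the tips of the shut fingers; the grasp point (between the pads) lies 19 mm behind it; x points along the fingers, y is the direction in which the jaws open and shut, and the axes are right-handed (so a half turn about x gives the same grasp; the last joint's range is limited). The gripper opens to 87 mm and grips with 3 to 60 N. Pads are 19 mm wide; open, the fingers measure 117 mm over their backs; the gripper's body (75 mm by 190 mm) begins 51 mm behind the grasp point.
Start: joints at [-1.194, 0.321, -0.07, 1.45, 0.023, 1.371, -0.057], TCP at [0.231, 0.608, 0.187] pointing down, gripper open.
Joint ranges: [-2.86, 2.86], [-0.3, 2.09], [-1.38, 1.24], [0.06, 2.45], [-1.56, 4.7], [0.09, 2.05], [-2.69, 2.69]. Speed limits (rad/s): [2.57, 2.57, 3.14, 3.14, 3.14, 3.14, 3.14].

INTERFACE

Orientations are given as a unit quaternion [w, x, y, z].
In Python, from plant import sense, get_image, ctrl gives the robot as it stands. The module is installed in compiled form; this text tells all that it offers.
- The arm moves only by the tool servo_tool, never from a script. Its argument "moves" is a list of rows, each a list of 7 numbers: the opening, from -1 (shut) to 1 (fully open), then the shift along the tool's x, y, z in m, then the turn, a rotation vector about the tool's x, y, z in rad. In form: [[grip, x, y, z, wx, wy, wz], ...]. A call has 1 to 12 rows; each row is the pose to reach, as a shift and turn from the pose measured when the call began, along the tool's axes at that moment; what a row does not reach only later rows make up. A row lasts 1/8 s, in which the tool goes at most 62.5 mm and 10.7 degrees, less where a joint would pass 70% of its speed; a pose out of reach is approached as far as the arm can. A call with a gripper value outside its range is refused whole. The fingers move at their own pace and stop on an object; "grip_force" is the grip in N (left out, the last holds). Time passes only in rows, so rows that repeat a pose let the fingers close. It gives the time, the measured TCP pose, the force and the opening at its end, in the units of the state.
- sense(): the state, without advancing time (a new reading comes with each control period).
- get_image(name): name is "scene" or "top" or "wrist"; returns a dict with "image" (384x512x3 uint8, red, green, blue), "fx", "fy", "cx", "cy" (pixels), "R" (3x3) and "t" (3): a world point X has camera coordinates R X + t; the wrist camera has in their place "tool_from_camera" (4x4, takes a point from camera to tool coordinates, whose origin is the TCP and whose axes are the tool frame's). Camera axes: x right, y down, z forward; pixel columns grow to the right and rows downward; lengths in m; the calibration is good to about 2 mm. A picture is of the moment at which its call begins: read the wrist's pose just before it. There is no depth.
- ctrl.hand_in(): hands the job in, once; it reports no verdict.
The state is a dict: "clock": time; "qpos": joint angles; "qvel": joint speeds; "joint_efforts": joint torques, N m; "position": TCP position; "tcp_rot": TCP orientation; "contact_force": force on the tool from outside, world axes, zero at the start; "ft_torque": the same for the moment, N m; "opening": finger opening in m.
Only numpy, scipy, OpenCV 4.12 (cv2) and the standard library are available. Lean on these libraries where they do the work, as an engineer would, in place of code of your own. Each camera call takes 0.05 s, during which the arm holds its last target.

## Working session

There is one attempt and no reset: what is moved stays moved. The work goes in short steps, Python scripts to look and compute and a tool call to move; the robot and the scene stay as the last step left them, time stands still between calls to the robot, and variables do not carry over. Pictures are saved under pics/ and viewed, and the job is handed in when it is done.

Besides the shell and the picture viewer there is one more tool, called after "Emit:" by a JSON object that holds its "op" and its "data". servo_tool: Moves the arm, as the interface text tells. Its arguments: {"type":"object","properties":{"moves":{"type":"array"},"grip_force":{"type":"number"}},"required":["moves"]}

```bash
mkdir -p pics; python3 - <<'E'
from plant import sense,get_image
import cv2,json
s=sense();print(s)
for n in("scene","top","wrist"):
    d=get_image(n);cv2.imwrite(f"pics/{n}0.png",d["image"][:,:,::-1]);print(n,{k:(v if not hasattr(v,'tolist') else v.tolist()) for k,v in d.items() if k!="image"})
E
```

```text
{'clock': 0.0, 'qpos': array([-1.19392722,  0.32179644, -0.07006326,  1.45166059,  0.02258103,
        1.3708022 , -0.05692995]), 'qvel': array([ 0.00058918,  0.00100714,  0.00019426, -0.00063398, -0.00043709,
        0.0004549 ,  0.00140178]), 'joint_efforts': array([ 4.82808025e-05, -4.91281736e+01, -4.03738786e-01, -3.12536788e+01,
       -6.39250455e-02,  4.34551982e-02,  1.73414060e-04]), 'position': array([0.23049916, 0.60709944, 0.18598588]), 'tcp_rot': array([ 0.69541514,  0.12690567,  0.69559442, -0.12822304]), 'contact_force': array([ 0.52636698, -0.55845121,  0.86381258]), 'ft_torque': array([ 0.00960956, -0.02402816,  0.02961546]), 'opening': 0.0868668966610561}
scene {'fx': 400.83197382262415, 'fy': 400.83197382262415, 'cx': 260.1319842259564, 'cy': 186.8937079001342, 'R': [[0.6807078729449405, 0.7321475013691242, 0.024430062417495627], [0.4363739312644314, -0.37847715445577734, -0.8162921264277164], [-0.5884000202443911, 0.5663171194604716, -0.5771224622057214]], 't': [-0.39538392030438857, -0.16135235043712415, 1.5143192101676797]}
top {'fx': 459.4046254622053, 'fy': 459.4046254622053, 'cx': 252.5783974321436, 'cy': 185.93767433024405, 'R': [[-0.01945862493948868, -0.9993592888243548, -0.030039536546760615], [-0.9874445623711111, 0.02392014367403998, -0.15614436579761112], [0.15676287238753067, 0.026624022368776996, -0.9872773487089217]], 't': [0.025854508509448534, 0.5852183956279629, 1.2303998415067212]}
wrist {'fx': 278.5102145683915, 'fy': 278.5102145683915, 'cx': 257.3279859439785, 'cy': 194.14689516253705, 'tool_from_camera': [[0.0004532618783733151, -0.2770309109184734, 0.9608608998962064, -0.19737305581112594], [0.9999994135099312, 0.0010707019828573299, -0.000163024707242589, 6.63965552334389e-05], [-0.0009836327876195474, 0.9608604102537174, 0.2770312337509877, -0.0756279227324104], [0.0, 0.0, 0.0, 1.0]]}
```

View pics/scene0.png

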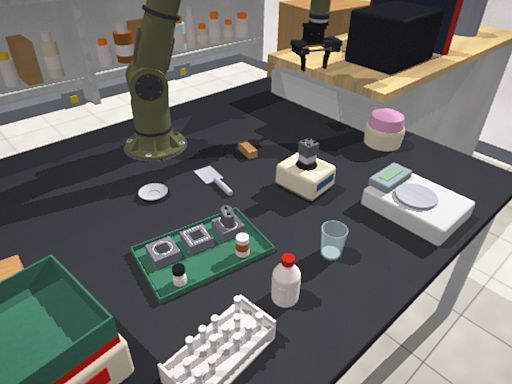

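View pics/top0.png

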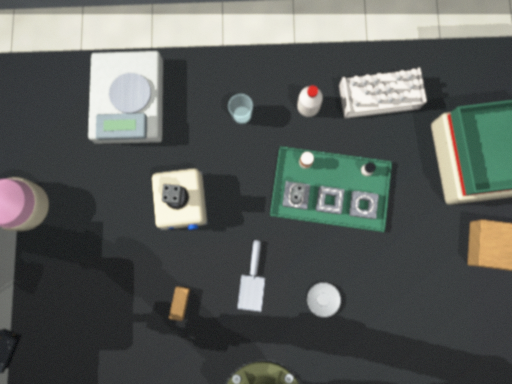

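View pics/wrist0.png

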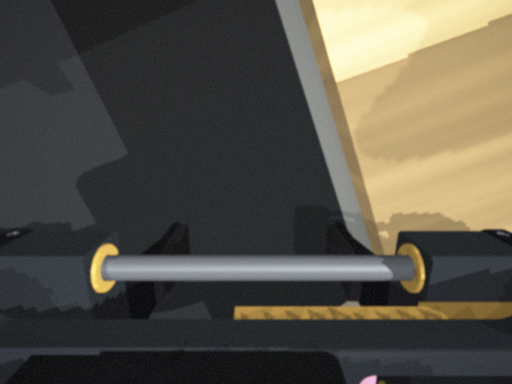

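```bash
python3 - <<'E'
import cv2,numpy as np
t=cv2.imread("pics/top0.png");s=cv2.imread("pics/scene0.png")
cv2.imwrite("pics/top_tray.png",cv2.resize(t[140:240,265:400],None,fx=5.9,fy=5.9,interpolation=cv2.INTER_CUBIC))
a=cv2.resize(t[160:240,140:220],None,fx=6,fy=6,interpolation=cv2.INTER_CUBIC)
cv2.imwrite("pics/top_mix.png",a)
cv2.imwrite("pics/scene_c.png",cv2.resize(s[130:300,125:345],None,fx=3.5,fy=3.5,interpolation=cv2.INTER_CUBIC))
E
```

```text
(no output)
```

View pics/top_tray.png

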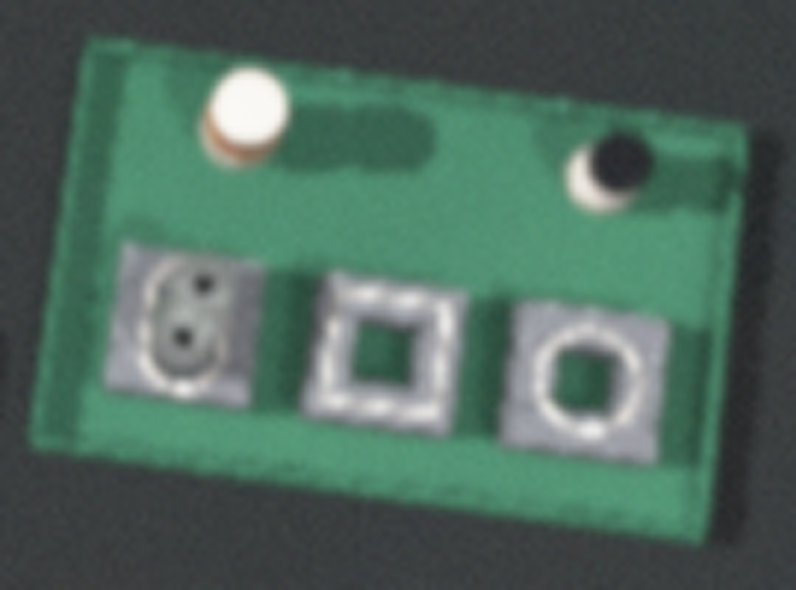

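View pics/top_mix.png

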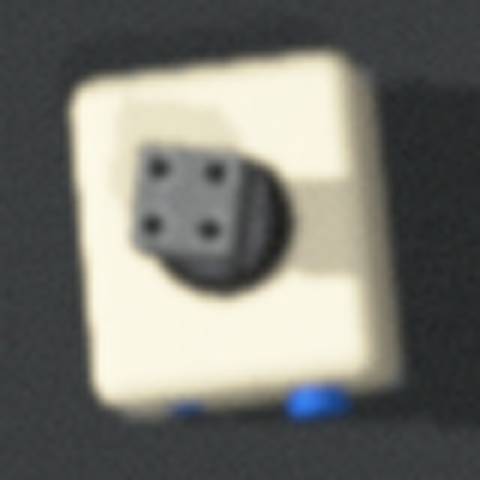

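View pics/scene_c.png

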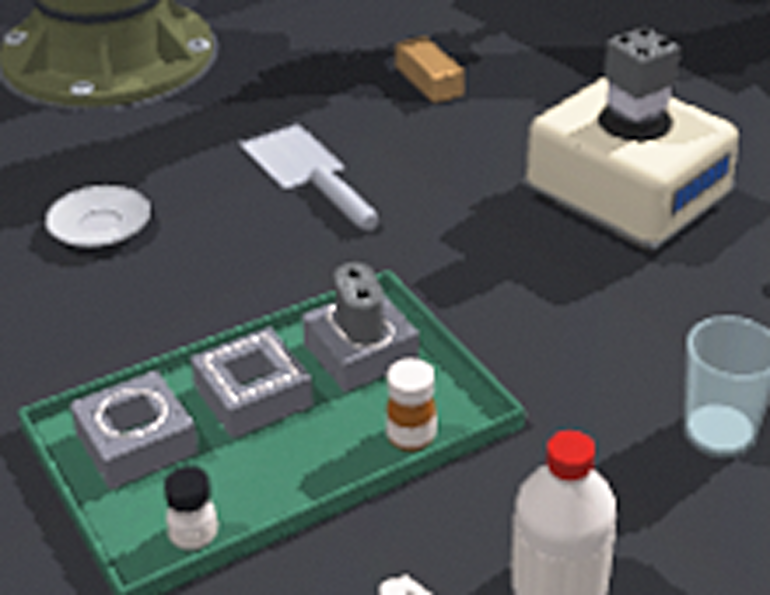

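```bash
cat > h.py <<'E'
import numpy as np,cv2
from plant import sense,get_image
from scipy.spatial.transform import Rotation as Ro
np.set_printoptions(precision=4,suppress=True)
def tool():
    s=sense();q=s["tcp_rot"];R=Ro.from_quat([q[1],q[2],q[3],q[0]]).as_matrix();return s["position"],R
def cam(d,pose=None):
    K=np.array([[d["fx"],0,d["cx"]],[0,d["fy"],d["cy"]],[0,0,1]])
    if "R" in d: R=np.array(d["R"]);return K,R.T,-R.T@np.array(d["t"])
    p,R=pose;T=np.array(d["tool_from_camera"]);return K,R@T[:3,:3],p+R@T[:3,3]
def ray(c,uv,z):
    K,R,o=c;v=R@np.linalg.inv(K)@np.array([uv[0],uv[1],1.]);return o+v*(z-o[2])/v[2]
def tri(cs,uvs):
    A=np.zeros((3,3));b=np.zeros(3)
    for (K,R,o),uv in zip(cs,uvs):
        v=R@np.linalg.inv(K)@np.array([uv[0],uv[1],1.]);v/=np.linalg.norm(v);P=np.eye(3)-np.outer(v,v);A+=P;b+=P@o
    return np.linalg.solve(A,b)
def proj(c,X):
    K,R,o=c;x=K@(R.T@(np.array(X)-o));return x[:2]/x[2]
def uncrop(p,o,s): return (np.array(p)+.5)/s-.5+np.array(o)
E
python3 - <<'E'
from h import *
t=cam(get_image("top"));s=cam(get_image("scene"))
def T(p):return uncrop(p,(265,140),5.9)
def M(p):return uncrop(p,(140,160),6)
def S(p):return uncrop(p,(125,130),3.5)
h=[(157,167),(216,172),(152,224),(208,230)]
w=[ray(t,M(p),.166) for p in h];print("sq",np.mean(w,0));print([np.degrees(np.arctan2(*(w[i]-w[j])[1::-1])) for i,j in((0,2),(1,3),(0,1),(2,3))])
print("tri sq",tri([t,s],[M(np.mean(h,0)),S((643,43))]))
for n,a,b in(("sqslot",(383,352),(252,368)),("round",(585,380),(134,411)),):
    print(n,ray(t,T(a),.034),tri([t,s],[T(a),S(b)]))
o=[(203,285),(183,338)];w=[ray(t,T(p),.074) for p in o];print("obl",np.mean(w,0),np.degrees(np.arctan2(*(w[0]-w[1])[1::-1])),tri([t,s],[T(np.mean(o,0)),S((358,280))]))
print("jars",ray(t,T((250,108)),.066),ray(t,T((620,160)),.056))
print("mixerface holes edges")
E
```

```text
sq [0.5546 0.2183 0.166 ]
[np.float64(-4.408260318247324), np.float64(-7.440065248512255), np.float64(83.76104923925048), np.float64(82.54691147731052)]
tri sq [0.5548 0.2186 0.1648]
sqslot [ 0.545  -0.1997  0.034 ] [ 0.5458 -0.1994  0.031 ]
round [ 0.5296 -0.2934  0.034 ] [ 0.5301 -0.2924  0.0342]
obl [ 0.5607 -0.1083  0.074 ] -22.343566605572267 [ 0.5608 -0.1073  0.0768]
jars [ 0.657  -0.1387  0.066 ] [ 0.6299 -0.3109  0.056 ]
mixerface holes edges
```

```bash
cat >> h.py <<'E'
def plan(X,jaw_deg):
    """X: TCP world target; jaw axis world yaw (mod 180). prints shift/turn in tool axes"""
    p,R=tool();x=np.array([0,0,-1.]);a=np.radians(jaw_deg);best=None
    for k in(0,np.pi):
        y=np.array([np.cos(a+k),np.sin(a+k),0]);Rt=np.column_stack([x,y,np.cross(x,y)])
        w=Ro.from_matrix(R.T@Rt).as_rotvec()
        if best is None or np.linalg.norm(w)<np.linalg.norm(best): best=w
    s=sense()
    print("t",s["clock"],"pos",p,"jaw",np.degrees(np.arctan2(R[1,1],R[0,1])),"q7",s["qpos"][6],"open",s["opening"],"F",s["contact_force"])
    print("shift",R.T@(np.array(X)-p),"rv",best, "tool axes\n",R)
E
python3 - <<'E'
from h import *
plan([.5547,.2185,.25],83.4)
plan([.5547,.2185,.25],-6.6)
d=get_image("wrist");c=cam(d,tool());p,R=tool()
for x in(0,-.019,.05,.1): print(x,proj(c,p+R@[x,0,0]))
E
```

```text
t 0.25 pos [0.2306 0.6074 0.1865] jaw 69.21463801054612 q7 -0.0569013393935753 open 0.08721095233146209 F [-0.0048  0.3066 -0.914 ]
shift [-0.0632 -0.2486  0.441 ] rv [-0.2476 -0.      0.0009] tool axes
 [[-0.0003  0.3549  0.9349]
 [-0.0008  0.9349 -0.3549]
 [-1.     -0.0009  0.0001]]
t 0.25 pos [0.2306 0.6074 0.1865] jaw 69.21463801054612 q7 -0.0569013393935753 open 0.08721095233146209 F [-0.0048  0.3066 -0.914 ]
shift [-0.0632 -0.2486  0.441 ] rv [1.3232 0.0006 0.0007] tool axes
 [[-0.0003  0.3549  0.9349]
 [-0.0008  0.9349 -0.3549]
 [-1.     -0.0009  0.0001]]
0 [257.2603 217.9375]
-0.019 [257.2415 227.8171]
0.05 [257.2973 198.6028]
0.1 [257.3227 185.3258]
```

Emit:
{"op": "servo_tool", "data": {"moves": [[1,-0.06,0,0.02,0,0,0],[1,-0.08,-0.03,0.06,-0.03,0,0],[1,-0.08,-0.06,0.11,-0.06,0,0],[1,-0.08,-0.09,0.16,-0.09,0,0],[1,-0.08,-0.12,0.21,-0.12,0,0],[1,-0.08,-0.15,0.265,-0.15,0,0],[1,-0.08,-0.18,0.32,-0.18,0,0],[1,-0.08,-0.21,0.375,-0.21,0,0],[1,-0.08,-0.235,0.42,-0.235,0,0],[1,-0.08,-0.249,0.441,-0.248,0,0],[1,-0.08,-0.249,0.441,-0.248,0,0],[1,-0.08,-0.249,0.441,-0.248,0,0]], "grip_force": 25}}

```text
clock: 1.8
position: [0.5536, 0.2202, 0.2668]
tcp_rot: [0.706, 0.04, 0.706, -0.04]
contact_force: [0.5, 1.4, -0.7]
opening: 0.0869
```

```bash
python3 - <<'E'
from h import *
plan([.5547,.2185,.166],83.4)
d=get_image("wrist");cv2.imwrite("pics/w1.png",d["image"][:,:,::-1])
E
```

```text
t 1.8 pos [0.5536 0.2202 0.2668] jaw 83.53610859032969 q7 1.070229978095012 open 0.08690408417393684 F [ 0.545   1.3793 -0.7382]
shift [ 0.1008 -0.0016  0.0014] rv [ 0.0024 -0.001  -0.0004] tool axes
 [[-0.0009  0.1126  0.9936]
 [ 0.0005  0.9936 -0.1126]
 [-1.      0.0004 -0.001 ]]
```

View pics/w1.png

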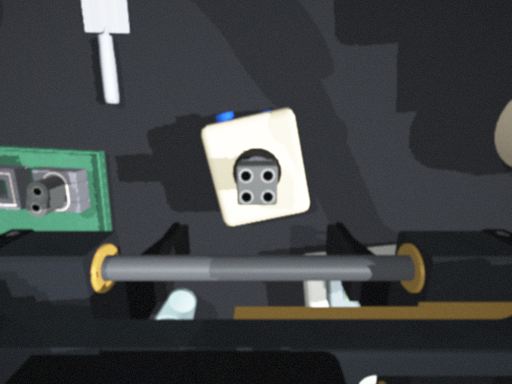

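```bash
python3 - <<'E'
from h import *
d=get_image("wrist");pose=tool();c=cam(d,pose)
I=d["image"][:,:,::-1];cv2.imwrite("pics/w1c.png",cv2.resize(I[140:220,210:310],None,fx=6,fy=6,interpolation=cv2.INTER_CUBIC))
h=[(246,175),(268,175),(245,197),(267,197)]
g=cv2.cvtColor(I,cv2.COLOR_BGR2GRAY).astype(float);out=[]
for u,v in h:
    w=255-g[v-4:v+5,u-4:u+5];w=np.clip(w-150,0,None)
    yy,xx=np.mgrid[v-4:v+5,u-4:u+5];out.append(((w*xx).sum()/w.sum(),(w*yy).sum()/w.sum()))
print(np.array(out));W=[ray(c,p,.166) for p in out];print(np.array(W),np.mean(W,0))
print([np.degrees(np.arctan2(*(W[i]-W[j])[1::-1])) for i,j in((2,0),(3,1),(1,0),(3,2))])
E
```

```text
[[245.2472 175.6232]
 [267.1818 175.5213]
 [245.5579 196.6859]
 [267.1645 196.5523]]
[[0.5412 0.2085 0.166 ]
 [0.5437 0.2324 0.166 ]
 [0.5651 0.2059 0.166 ]
 [0.5676 0.2299 0.166 ]] [0.5544 0.2192 0.166 ]
[np.float64(-6.188417645289381), np.float64(-5.81610064652725), np.float64(83.94885899221829), np.float64(84.04930016516067)]
```

View pics/w1c.png

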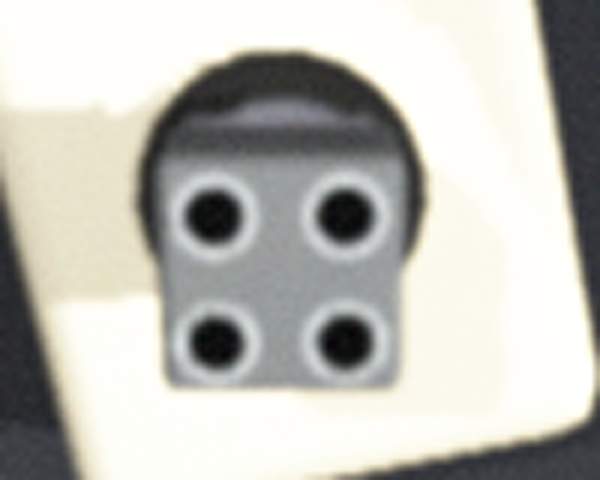

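Emit:
{"op": "servo_tool", "data": {"moves": [[1,0.05,-0.001,0.001,-0.008,0,0],[1,0.1,-0.001,0.001,-0.008,0,0],[1,0.125,-0.001,0.001,-0.008,0,0],[1,0.136,-0.001,0.001,-0.008,0,0],[1,0.136,-0.001,0.001,-0.008,0,0],[0.2,0.136,-0.001,0.001,-0.008,0,0],[-0.3,0.136,-0.001,0.001,-0.008,0,0],[-0.5,0.136,-0.001,0.001,-0.008,0,0],[-0.5,0.136,-0.001,0.001,-0.008,0,0],[-0.5,0.136,-0.001,0.001,-0.008,0,0]]}}

```text
clock: 3.15
position: [0.5543, 0.2195, 0.1309]
tcp_rot: [0.706, 0.037, 0.706, -0.036]
contact_force: [0.5, -0.4, 1.1]
opening: 0.0451
```

Emit:
{"op": "servo_tool", "data": {"moves": [[-0.5,-0.01,0,0,0,0,0],[-0.5,-0.025,0,0,0,0,0],[-0.5,-0.045,0,0,0,0,0],[-0.5,-0.08,0,0,0,0,0],[-0.5,-0.08,0,0,0,0,0]]}}

```text
clock: 3.78
position: [0.5566, 0.2202, 0.2156]
tcp_rot: [0.708, 0.038, 0.704, -0.035]
contact_force: [0.4, 1.2, -0.1]
opening: 0.0222
```

```bash
python3 - <<'E'
from h import *
plan([.5455,-.1997,.2],80.7)
for n in("scene","top"):
    d=get_image(n);I=d["image"][:,:,::-1]
    cv2.imwrite(f"pics/{n}2.png",cv2.resize(I[120:220,250:360] if n=="scene" else I[150:240,130:220],None,fx=5.5,fy=5.5,interpolation=cv2.INTER_CUBIC))
E
```

```text
t 3.775 pos [0.5566 0.2202 0.2156] jaw 84.06106918197743 q7 1.084366009002785 open 0.022193205072829823 F [ 0.3622  1.2157 -0.0532]
shift [ 0.014  -0.4189  0.0324] rv [ 0.0586  0.0056 -0.0044] tool axes
 [[ 0.0061  0.1035  0.9946]
 [ 0.0036  0.9946 -0.1035]
 [-1.      0.0042  0.0057]]
```

View pics/scene2.png

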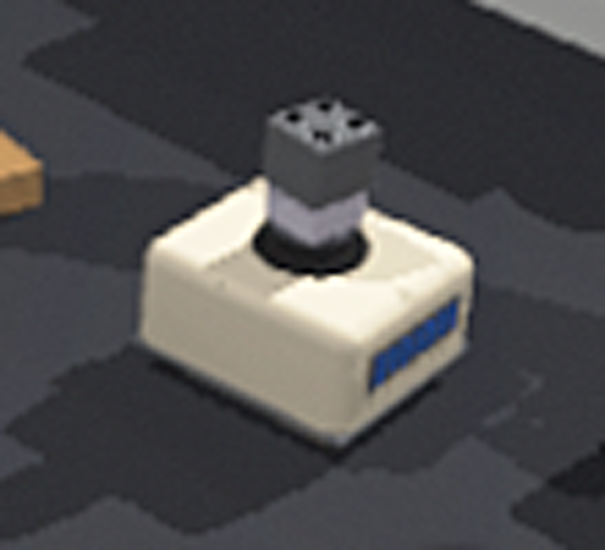

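```bash
python3 - <<'E'
from h import *
for n in("scene","wrist"):
    d=get_image(n);I=d["image"][:,:,::-1]
    cv2.imwrite(f"pics/{n}3.png",I)
E
```

```text
(no output)
```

View pics/scene3.png

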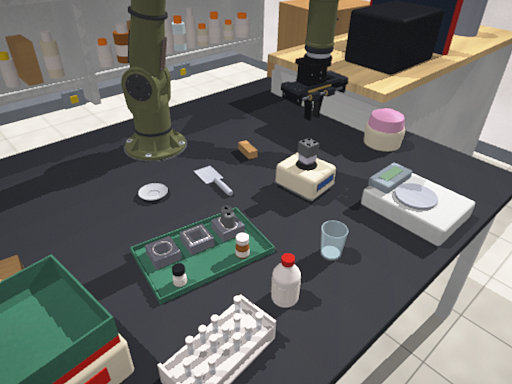

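View pics/wrist3.png

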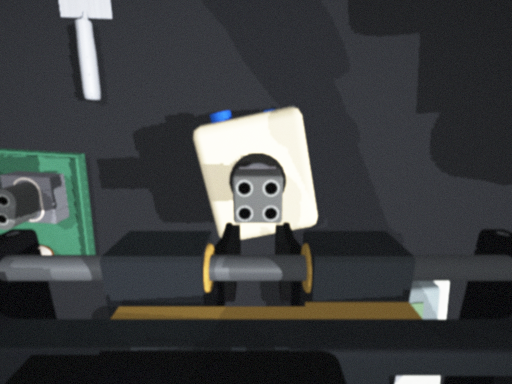

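```bash
python3 - <<'E'
from h import *
d=get_image("wrist");pose=tool();c=cam(d,pose)
I=d["image"][:,:,::-1]
h=[(244,187),(271,187),(245,213),(271,213)]
g=cv2.cvtColor(I,cv2.COLOR_BGR2GRAY).astype(float);out=[]
for u,v in h:
    w=255-g[v-5:v+6,u-5:u+6];w=np.clip(w-150,0,None)
    yy,xx=np.mgrid[v-5:v+6,u-5:u+6];out.append(((w*xx).sum()/w.sum(),(w*yy).sum()/w.sum()))
print(np.array(out));W=[ray(c,p,.166) for p in out];print(np.array(W),np.mean(W,0))
print([np.degrees(np.arctan2(*(W[i]-W[j])[1::-1])) for i,j in((2,0),(3,1),(1,0),(3,2))])
plan([.5544,.2192,.129],84)
E
```

```text
[[243.9901 188.1506]
 [270.8454 188.1589]
 [244.4375 213.6279]
 [270.5252 213.5835]]
[[0.5408 0.2084 0.166 ]
 [0.5432 0.2324 0.166 ]
 [0.5649 0.2061 0.166 ]
 [0.5673 0.2299 0.166 ]] [0.5541 0.2192 0.166 ]
[np.float64(-5.650805124653198), np.float64(-5.80399281666928), np.float64(84.13358323724508), np.float64(84.26381276098287)]
t 4.025 pos [0.5537 0.2192 0.21  ] jaw 84.07338423079209 q7 1.0844465586347576 open 0.02203405144948354 F [ 0.5536 -0.0436 -0.3513]
shift [0.081  0.0001 0.0009] rv [ 0.0013 -0.0021  0.0007] tool axes
 [[-0.0022  0.1033  0.9947]
 [-0.0005  0.9947 -0.1033]
 [-1.     -0.0007 -0.0021]]
```

Emit:
{"op": "servo_tool", "data": {"moves": [[1,0,0,0.001,0,0,0],[1,0,0,0.001,0,0,0],[1,0.01,0,0.001,0,0,0],[1,0.04,0,0.001,0,0,0],[1,0.07,0,0.001,0,0,0],[1,0.081,0,0.001,0,0,0],[1,0.081,0,0.001,0,0,0],[-1,0.081,0,0.001,0,0,0],[-1,0.081,0,0.001,0,0,0],[-1,0.081,0,0.001,0,0,0],[-1,0.081,0,0.001,0,0,0],[-1,0.081,0,0.001,0,0,0]], "grip_force": 40}}

```text
clock: 5.52
position: [0.5545, 0.2191, 0.1291]
tcp_rot: [0.705, 0.036, 0.707, -0.037]
contact_force: [-0.4, 1.5, 0.0]
opening: 0.0449
```

Emit:
{"op": "servo_tool", "data": {"moves": [[-1,0,0,0,0,0,0],[-1,0,0,0,0,0,0],[-1,0,0,0,0,0,0],[-1,-0.005,0,0,0,0,0],[-1,-0.01,0,0,0,0,0],[-1,-0.01,0,0,0,0,0]]}}

```text
clock: 6.28
position: [0.5549, 0.2192, 0.1397]
tcp_rot: [0.706, 0.037, 0.707, -0.037]
contact_force: [-0.3, -0.0, -2.0]
opening: 0.0438
```

Emit:
{"op": "servo_tool", "data": {"moves": [[-1,-0.02,0,0,0,0,0],[-1,-0.045,0,0,0,0,0],[-1,-0.07,0,0,0,0,0],[-1,-0.07,0,0,0,0,0]]}}

```text
clock: 6.78
position: [0.5563, 0.2197, 0.2117]
tcp_rot: [0.707, 0.037, 0.705, -0.036]
contact_force: [0.2, -0.1, -0.9]
opening: 0.0437
```

```bash
python3 - <<'E'
from h import *
plan([.5455,-.1997,.15],80.7)
for n in("scene","wrist"):
    d=get_image(n);I=d["image"][:,:,::-1]
    cv2.imwrite(f"pics/{n}4.png",I if n=="wrist" else cv2.resize(I[80:220,230:390],None,fx=4,fy=4,interpolation=cv2.INTER_CUBIC))
E
```

```text
t 6.775 pos [0.5563 0.2197 0.2117] jaw 84.06268315658227 q7 1.0857692692479068 open 0.04369524656202881 F [ 0.2281 -0.0955 -0.9068]
shift [ 0.0609 -0.4184  0.0325] rv [ 0.0587  0.0024 -0.0023] tool axes
 [[ 0.0027  0.1034  0.9946]
 [ 0.002   0.9946 -0.1034]
 [-1.      0.0022  0.0024]]
```

View pics/scene4.png

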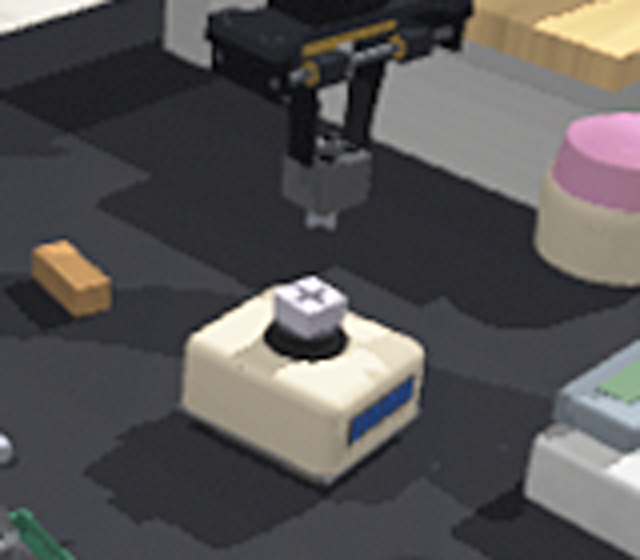

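View pics/wrist4.png

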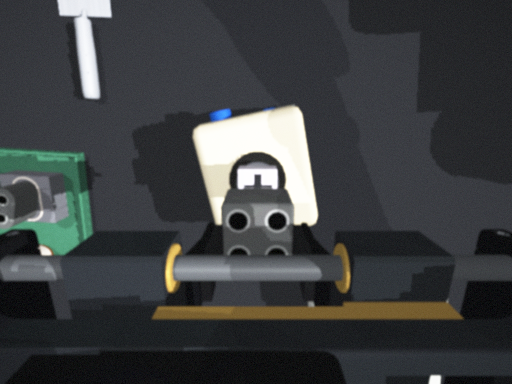

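Emit:
{"op": "servo_tool", "data": {"moves": [[-1,0,-0.04,0.003,0.006,0,0],[-1,0,-0.09,0.007,0.013,0,0],[-1,0,-0.14,0.011,0.02,0,0],[-1,0,-0.19,0.015,0.027,0,0],[-1,0,-0.24,0.019,0.034,0,0],[-1,0,-0.29,0.023,0.041,0,0],[-1,0.02,-0.34,0.027,0.048,0,0],[-1,0.04,-0.385,0.03,0.054,0,0],[-1,0.06,-0.41,0.0325,0.0587,0,0],[-1,0.08,-0.4184,0.0325,0.0587,0,0],[-1,0.08,-0.4184,0.0325,0.0587,0,0],[-1,0.08,-0.4184,0.0325,0.0587,0,0]]}}

```text
clock: 8.38
position: [0.5443, -0.1986, 0.1291]
tcp_rot: [0.704, 0.057, 0.705, -0.056]
contact_force: [0.9, -0.3, -0.6]
opening: 0.0438
```

```bash
python3 - <<'E'
from h import *
plan([.5455,-.1997,.06],80.7)
I=get_image("top")["image"][:,:,::-1]
cv2.imwrite("pics/top5.png",cv2.resize(I[130:245,255:400],None,fx=5,fy=5,interpolation=cv2.INTER_CUBIC))
d=get_image("wrist");cv2.imwrite("pics/wrist5.png",d["image"][:,:,::-1])
d=get_image("scene");cv2.imwrite("pics/scene5.png",cv2.resize(d["image"][170:300,120:290,::-1],None,fx=4,fy=4,interpolation=cv2.INTER_CUBIC))
E
```

```text
t 8.375 pos [ 0.5443 -0.1986  0.1291] jaw 80.83988416433753 q7 1.8179404764333391 open 0.04379111235184928 F [ 0.8629 -0.2556 -0.5924]
shift [ 0.0691 -0.0009  0.0015] rv [ 0.0024 -0.0017 -0.0003] tool axes
 [[-0.0016  0.1592  0.9872]
 [ 0.0006  0.9872 -0.1592]
 [-1.      0.0003 -0.0017]]
```

View pics/scene5.png

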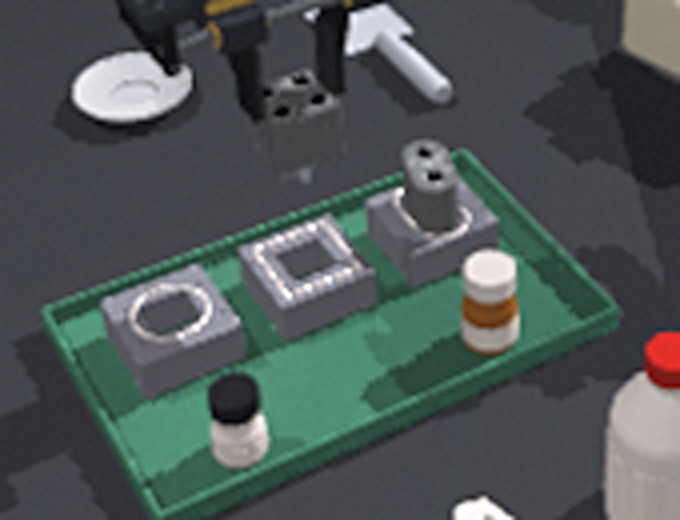

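View pics/wrist5.png

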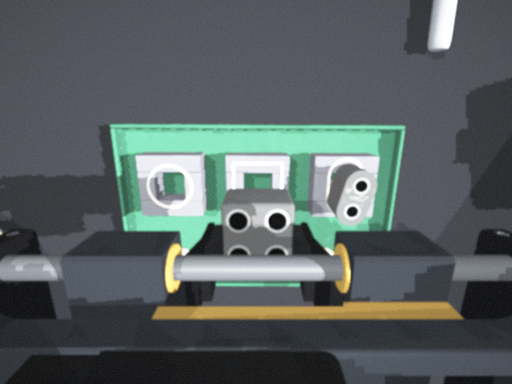

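```bash
python3 - <<'E'
from h import *
d=get_image("wrist");c=cam(d,tool())
print(ray(c,(172,187),.033))
for p in((135.5,154),(204.5,154),(205,215),(137,216),(226,154.5),(290,154.5),(310,154.5),(377,154.5)): print(p,ray(c,p,.033))
plan([.545,-.1995,.06],80.7)
E
```

```text
[ 0.5307 -0.2918  0.033 ]
(135.5, 154) [ 0.4895 -0.3211  0.033 ]
(204.5, 154) [ 0.5011 -0.2492  0.033 ]
(205, 215) [ 0.5682 -0.263   0.033 ]
(137, 216) [ 0.5573 -0.3389  0.033 ]
(226, 154.5) [ 0.5052 -0.2268  0.033 ]
(290, 154.5) [ 0.5159 -0.1601  0.033 ]
(310, 154.5) [ 0.5193 -0.1393  0.033 ]
(377, 154.5) [ 0.5305 -0.0694  0.033 ]
t 8.575 pos [ 0.5444 -0.1996  0.1299] jaw 80.79854759335171 q7 1.818255056802484 open 0.04401569089403944 F [ 0.5391  0.4737 -0.5268]
shift [0.0699 0.0002 0.0006] rv [ 0.0017 -0.0003  0.0001] tool axes
 [[-0.0003  0.1599  0.9871]
 [-0.0001  0.9871 -0.1599]
 [-1.     -0.0001 -0.0003]]
```

Emit:
{"op": "servo_tool", "data": {"moves": [[-1,0.03,0.001,0.001,0,0,0],[-1,0.055,0.001,0.001,0,0,0],[-1,0.07,0.001,0.001,0,0,0],[-1,0.082,0.001,0.001,0,0,0],[-1,0.09,0.001,0.001,0,0,0],[-1,0.09,0.001,0.001,0,0,0]]}}

```text
clock: 9.32
position: [0.5455, -0.1987, 0.0397]
tcp_rot: [0.705, 0.057, 0.705, -0.057]
contact_force: [-0.7, -0.5, -1.2]
opening: 0.0439
```

Emit:
{"op": "servo_tool", "data": {"moves": [[-1,0.003,0,0,0,0,0],[-1,0.006,0,0,0,0,0],[-1,0.006,0,0,0,0,0]]}}

```text
clock: 9.7
position: [0.5465, -0.199, 0.0369]
tcp_rot: [0.705, 0.057, 0.704, -0.056]
contact_force: [-4.8, 2.4, 14.9]
opening: 0.0438
```

Emit:
{"op": "servo_tool", "data": {"moves": [[0.5,-0.002,0,0,0,0,0],[0.5,-0.002,0,0,0,0,0],[0.5,-0.002,0,0,0,0,0],[0.5,-0.002,0,0,0,0,0],[0.5,-0.03,0,0,0,0,0],[0.7,-0.07,0,0,0,0,0],[1,-0.11,0,0,0,0,0],[1,-0.13,0,0,0,0,0],[1,-0.13,0,0,0,0,0]]}}

```text
clock: 10.82
position: [0.5474, -0.1995, 0.1683]
tcp_rot: [0.706, 0.057, 0.703, -0.057]
contact_force: [-0.0, 0.6, -0.1]
opening: 0.086
```

```bash
python3 - <<'E'
from h import *
plan([.56,-.107,.166],68)
d=get_image("wrist");cv2.imwrite("pics/wrist6.png",d["image"][:,:,::-1])
d=get_image("scene");cv2.imwrite("pics/scene6.png",cv2.resize(d["image"][170:300,120:290,::-1],None,fx=4,fy=4,interpolation=cv2.INTER_CUBIC))
E
```

```text
t 10.825 pos [ 0.5474 -0.1995  0.1683] jaw 80.79510187958876 q7 1.8059662565275274 open 0.08600034037527503 F [-0.0125  0.6335 -0.1098]
shift [ 0.0024  0.0933 -0.0024] rv [ 0.2233  0.0045 -0.0013] tool axes
 [[ 0.0047  0.16    0.9871]
 [ 0.0001  0.9871 -0.16  ]
 [-1.      0.0008  0.0046]]
```

View pics/scene6.png

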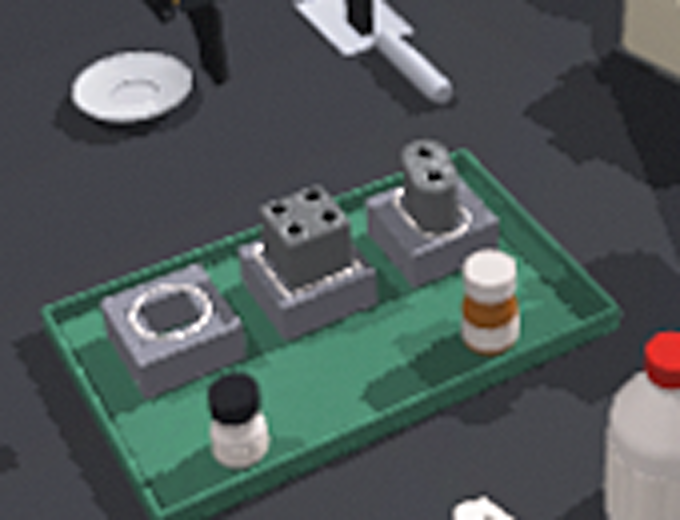

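View pics/wrist6.png

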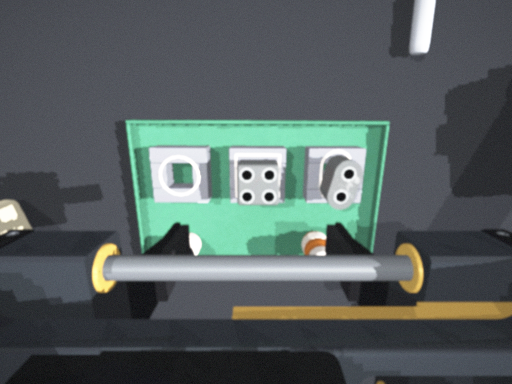

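```bash
python3 - <<'E'
from h import *
p,R=tool();d=get_image("wrist");c=cam(d,(p,R));I=d["image"]
g=cv2.cvtColor(I,cv2.COLOR_RGB2GRAY).astype(float)
def cen(u,v,r=4):
    w=np.clip(105-g[v-r:v+r+1,u-r:u+r+1],0,None);yy,xx=np.mgrid[v-r:v+r+1,u-r:u+r+1];return (w*xx).sum()/w.sum(),(w*yy).sum()/w.sum()
W=np.array([ray(c,cen(*q),.074) for q in((349,174),(341,197))]);m=W.mean(0);print(W,m,np.degrees(np.arctan2(*(W[1]-W[0])[1::-1])))
S=np.array([ray(c,cen(*q),.074) for q in((247,175),(269,175),(247,197),(269,197))]);print(S.mean(0),S)
plan([m[0],m[1],.125],90+np.degrees(np.arctan2(*(W[1]-W[0])[1::-1])))
E
```

```text
[[ 0.5488 -0.1012  0.074 ]
 [ 0.5729 -0.1114  0.074 ]] [ 0.5608 -0.1063  0.074 ] -22.960648526784976
[ 0.5464 -0.199   0.074 ] [[ 0.5325 -0.2088  0.074 ]
 [ 0.5363 -0.1853  0.074 ]
 [ 0.5565 -0.2128  0.074 ]
 [ 0.5602 -0.189   0.074 ]]
t 10.975 pos [ 0.5455 -0.1987  0.1653] jaw 80.79906195948763 q7 1.8060007065298953 open 0.08709343158715407 F [ 0.0606 -0.1201 -0.3507]
shift [0.0404 0.0937 0.0004] rv [ 0.2402 -0.001  -0.0009] tool axes
 [[-0.0008  0.1599  0.9871]
 [ 0.0011  0.9871 -0.1599]
 [-1.      0.001  -0.0009]]
```

Emit:
{"op": "servo_tool", "data": {"moves": [[1,0,0.04,0,0.08,0,0],[1,0.02,0.08,0,0.18,0,0],[1,0.03,0.0937,0,0.24,0,0],[1,0.03,0.0937,0,0.24,0,0],[1,0.03,0.0937,0,0.24,0,0]]}}

```text
clock: 11.6
position: [0.56, -0.1075, 0.1352]
tcp_rot: [0.692, 0.141, 0.693, -0.141]
contact_force: [1.3, -0.7, 0.5]
opening: 0.0869
```

```bash
python3 - <<'E'
from h import *
p,R=tool()
d=get_image("wrist");cv2.imwrite("pics/wrist7.png",d["image"][:,:,::-1])
c=cam(d,(p,R));print(proj(c,[.5488,-.1012,.074]),proj(c,[.5729,-.1114,.074]))
plan([.5608,-.1063,.037],67)
E
```

```text
[258.8155 182.4444] [258.7665 208.4104]
t 11.65 pos [ 0.5603 -0.1078  0.1356] jaw 66.97743015504838 q7 1.39897718243058 open 0.08723320210284385 F [-0.3936 -0.6585  0.2712]
shift [ 0.0986  0.0016 -0.    ] rv [-0.0004 -0.0008 -0.0001] tool axes
 [[-0.0007  0.3911  0.9204]
 [ 0.0004  0.9204 -0.3911]
 [-1.      0.0001 -0.0008]]
```

View pics/wrist7.png

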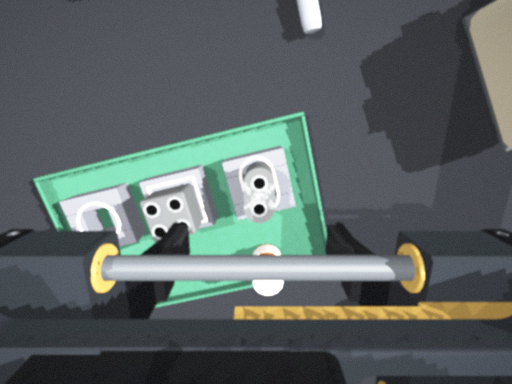

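Emit:
{"op": "servo_tool", "data": {"moves": [[0.3,0,0.0015,0,0,0,0],[0.3,0.015,0.0015,0,0,0,0],[0.3,0.04,0.0015,0,0,0,0],[0.3,0.07,0.0015,0,0,0,0],[0.3,0.09,0.0015,0,0,0,0],[0.3,0.0985,0.0015,0,0,0,0],[0.3,0.0985,0.0015,0,0,0,0],[-1,0.0985,0.0015,0,0,0,0],[-1,0.0985,0.0015,0,0,0,0],[-1,0.0985,0.0015,0,0,0,0],[-1,0.0985,0.0015,0,0,0,0],[-1,0.0985,0.0015,0,0,0,0]], "grip_force": 50}}

```text
clock: 13.15
position: [0.5611, -0.1063, 0.0375]
tcp_rot: [0.693, 0.141, 0.693, -0.141]
contact_force: [-0.0, 0.1, 1.1]
opening: 0.0271
```

Emit:
{"op": "servo_tool", "data": {"moves": [[-1,0,0,0,0,0,0],[-1,0,0,0,0,0,0],[-1,-0.005,0,0,0,0,0],[-1,-0.02,0,0,0,0,0],[-1,-0.05,0,0,0,0,0],[-1,-0.1,0,0,0,0,0],[-1,-0.15,0,0,0,0,0],[-1,-0.19,0,0,0,0,0],[-1,-0.19,0,0,0,0,0]]}}

```text
clock: 14.28
position: [0.5635, -0.1072, 0.2326]
tcp_rot: [0.696, 0.142, 0.69, -0.141]
contact_force: [0.5, 0.2, -0.2]
opening: 0.0003
```

```bash
python3 - <<'E'
from h import *
p,R=tool()
d=get_image("wrist");cv2.imwrite("pics/wrist8.png",d["image"][:,:,::-1])
plan([.554,.1,.23],84)
d=get_image("scene");cv2.imwrite("pics/scene8.png",d["image"][:,:,::-1])
I=get_image("top")["image"][:,:,::-1]
cv2.imwrite("pics/top8.png",cv2.resize(I[150:240,140:230],None,fx=6,fy=6,interpolation=cv2.INTER_CUBIC))
E
```

```text
t 14.325 pos [ 0.5622 -0.1068  0.23  ] jaw 66.96338937018568 q7 1.3723230944304576 open 0.000547743549118133 F [ 0.0432 -0.2006  0.5276]
shift [ 0.0001  0.1871 -0.0885] rv [-0.2973  0.0041 -0.0016] tool axes
 [[ 0.0043  0.3913  0.9202]
 [ 0.0006  0.9203 -0.3913]
 [-1.      0.0022  0.0038]]
```

View pics/wrist8.png

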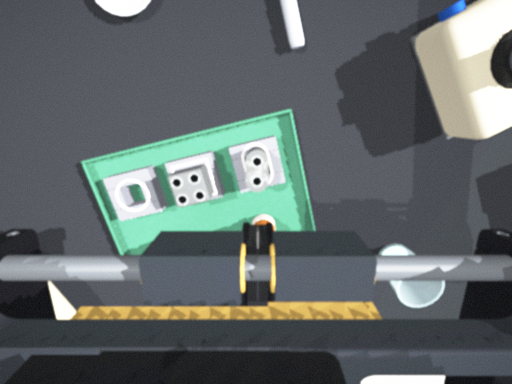

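View pics/scene8.png

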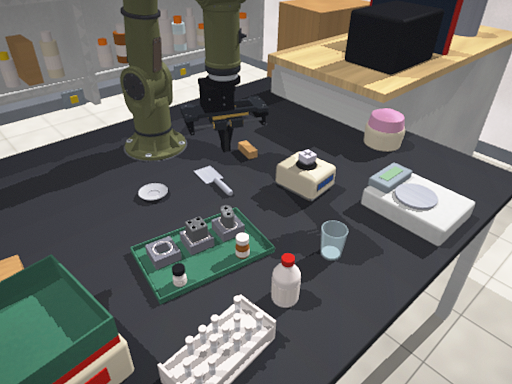

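View pics/top8.png

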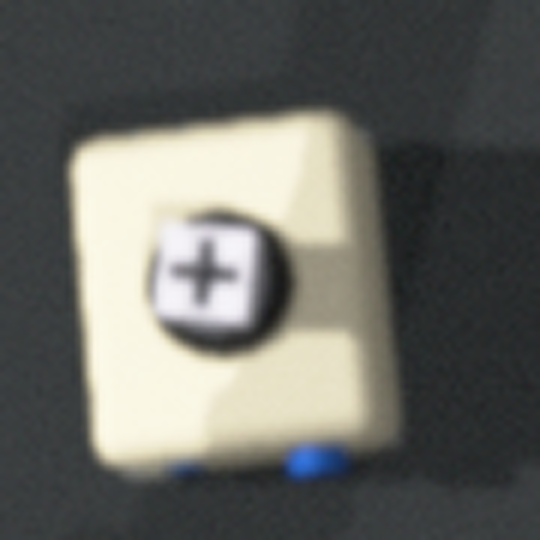

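```bash
cat > obl.py <<'E'
from h import *
import sys
pts=eval(sys.argv[1]);dz=float(sys.argv[2])
p,R=tool();d=get_image("wrist");c=cam(d,(p,R));I=d["image"]
g=cv2.cvtColor(I,cv2.COLOR_RGB2GRAY).astype(float)
def cen(u,v,r=4):
    w=np.clip(105-g[v-r:v+r+1,u-r:u+r+1],0,None);yy,xx=np.mgrid[v-r:v+r+1,u-r:u+r+1];return (w*xx).sum()/w.sum(),(w*yy).sum()/w.sum()
W=np.array([ray(c,cen(*q),.074) for q in pts]);m=W.mean(0);a=np.degrees(np.arctan2(*(W[1]-W[0])[1::-1]));print(W,m,a,np.linalg.norm(W[1]-W[0]))
plan([m[0],m[1],dz],90+a)
E
python3 obl.py "((257,160),(257,181))" .036
```

```text
[[ 0.5468 -0.1005  0.074 ]
 [ 0.5715 -0.1112  0.074 ]] [ 0.5591 -0.1059  0.074 ] -23.37611691630562 0.026898638431801503
t 14.475 pos [ 0.5604 -0.1063  0.2265] jaw 66.97909717613481 q7 1.3724298312828422 open 0.000588395339338305 F [0.7219 0.1762 0.2211]
shift [ 0.1905 -0.0001 -0.0009] rv [ 0.0062 -0.0019  0.0001] tool axes
 [[-0.0018  0.3911  0.9204]
 [ 0.0007  0.9204 -0.3911]
 [-1.     -0.0001 -0.0019]]
```

Emit:
{"op": "servo_tool", "data": {"moves": [[0.3,0.03,0,0,0,0,0],[0.3,0.06,0,0,0,0,0],[0.3,0.09,0,0,0,0,0],[0.3,0.11,0,0,0,0,0],[0.3,0.12,0,0,0,0,0],[0.3,0.15,0,0,0,0,0],[0.3,0.18,0,0,0,0,0],[0.3,0.19,0,0,0,0,0],[0.3,0.19,0,0,0,0,0],[-1,0.19,0,0,0,0,0],[-1,0.19,0,0,0,0,0],[-1,0.19,0,0,0,0,0]], "grip_force": 50}}

```text
clock: 15.98
position: [0.5605, -0.1062, 0.0373]
tcp_rot: [0.693, 0.141, 0.693, -0.141]
contact_force: [0.4, 0.1, -0.5]
opening: 0.0344
```

Emit:
{"op": "servo_tool", "data": {"moves": [[-1,0,0,0,0,0,0],[-1,0,0,0,0,0,0],[-1,0,0,0,0,0,0],[-1,0,0,0,0,0,0],[-1,0,0,0,0,0,0]]}}

```text
clock: 16.6
position: [0.5605, -0.1062, 0.0373]
tcp_rot: [0.693, 0.141, 0.693, -0.141]
contact_force: [-0.5, 0.3, -0.3]
opening: 0.0273
```

```bash
python3 - <<'E'
from h import *
p,R=tool();plan([.5591,-.1059,.036],67)
d=get_image("scene");cv2.imwrite("pics/scene9.png",cv2.resize(d["image"][150:280,140:310,::-1],None,fx=4,fy=4,interpolation=cv2.INTER_CUBIC))
d=get_image("wrist");cv2.imwrite("pics/wrist9.png",d["image"][:,:,::-1])
E
```

```text
t 16.6 pos [ 0.5605 -0.1062  0.0373] jaw 66.98186622292063 q7 1.443822792998928 open 0.027327724723137756 F [-0.4516  0.2777 -0.294 ]
shift [ 0.0013 -0.0003 -0.0014] rv [-0.0003 -0.0009 -0.0005] tool axes
 [[-0.0006  0.391   0.9204]
 [ 0.0008  0.9204 -0.391 ]
 [-1.      0.0005 -0.0009]]
```

View pics/scene9.png

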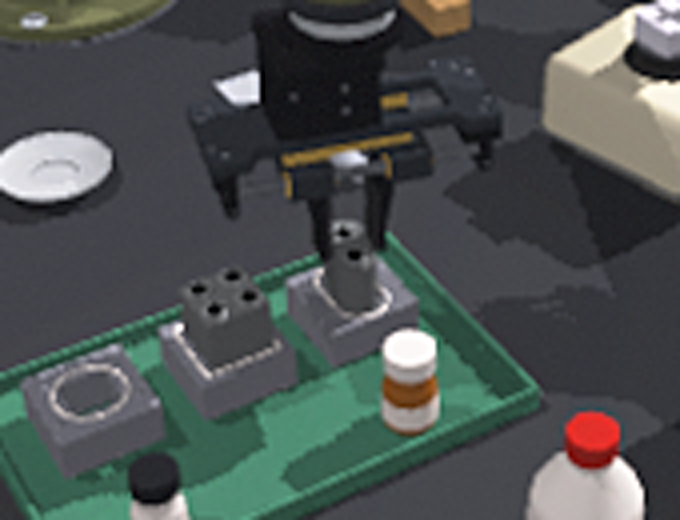

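View pics/wrist9.png

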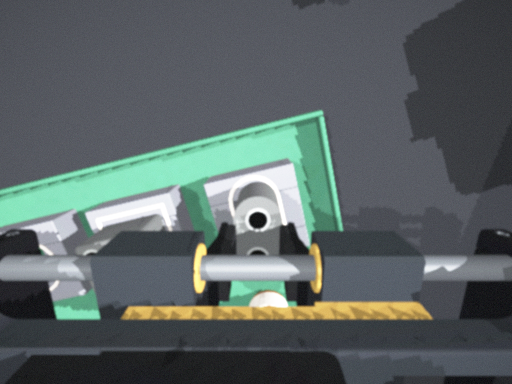

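Emit:
{"op": "servo_tool", "data": {"moves": [[-1,-0.003,0,0,0,0,0],[-1,-0.006,0,0,0,0,0],[-1,-0.01,0,0,0,0,0],[-1,-0.01,0,0,0,0,0]], "grip_force": 60}}

```text
clock: 17.2
position: [0.5609, -0.1062, 0.0478]
tcp_rot: [0.693, 0.141, 0.693, -0.141]
contact_force: [-0.3, -0.7, -0.8]
opening: 0.0268
```

```bash
python3 - <<'E'
from h import *
p,R=tool();plan([.5591,-.1059,.036],67)
d=get_image("scene");cv2.imwrite("pics/scene10.png",cv2.resize(d["image"][150:280,140:310,::-1],None,fx=4,fy=4,interpolation=cv2.INTER_CUBIC))
c=cam(d)
for y in(-.0137,.0137): print((proj(c,p+R@[0,y,0])-[140,150])*4)
print((proj(c,p+R@[-.037,0,0])-[140,150])*4)
E
```

```text
t 17.2 pos [ 0.5609 -0.1062  0.0478] jaw 66.98145120210563 q7 1.4381632519077483 open 0.026751879382189425 F [-0.3358 -0.7248 -0.8239]
shift [ 0.0118 -0.0004 -0.0018] rv [-0.0003 -0.0001 -0.0008] tool axes
 [[ 0.0003  0.391   0.9204]
 [ 0.0008  0.9204 -0.391 ]
 [-1.      0.0008 -0.0001]]
[329.2972 275.3288]
[367.9171 267.2832]
[347.3629 228.7201]
```

View pics/scene10.png

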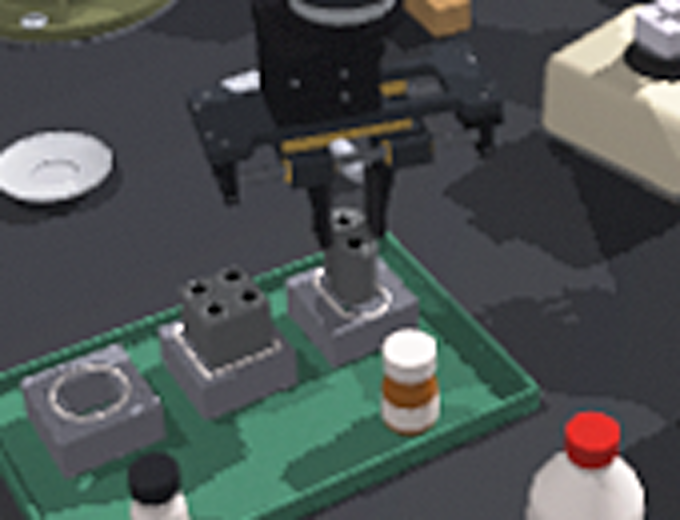

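Emit:
{"op": "servo_tool", "data": {"moves": [[-1,-0.01,0,0,0,0,0],[-1,-0.03,0,0,0,0,0],[-1,-0.05,0,0,0,0,0],[-1,-0.075,0,0,0,0,0],[-1,-0.1,0,0,0,0,0],[-1,-0.125,0,0,0,0,0],[-1,-0.15,0,0,0,0,0],[-1,-0.165,0,0,0,0,0],[-1,-0.165,0,0,0,0,0]]}}

```text
clock: 18.38
position: [0.5614, -0.1065, 0.2137]
tcp_rot: [0.694, 0.142, 0.692, -0.141]
contact_force: [0.3, 0.3, -1.5]
opening: 0.0264
```

```bash
python3 - <<'E'
from h import *
d=get_image("wrist");cv2.imwrite("pics/wrist11.png",d["image"][:,:,::-1])
plan([.554,.219,.2],84)
t=get_image("top");s=get_image("scene")
ct,cs=cam(t),cam(s)
for n,c in(("top",ct),("scene",cs)): print(n,proj(c,[.5545,.2192,.126]))
E
```

```text
t 18.425 pos [ 0.5607 -0.1063  0.2125] jaw 66.97981863430408 q7 1.3755327985008114 open 0.02654111520333195 F [-0.5423 -0.1372 -0.8619]
shift [ 0.0128  0.2968 -0.1334] rv [-0.2971 -0.0001 -0.0009] tool axes
 [[ 0.0001  0.3911  0.9204]
 [ 0.0009  0.9204 -0.3911]
 [-1.      0.0009 -0.0002]]
top [172.9505 194.8476]
scene [307.2284 152.8738]
```

View pics/wrist11.png

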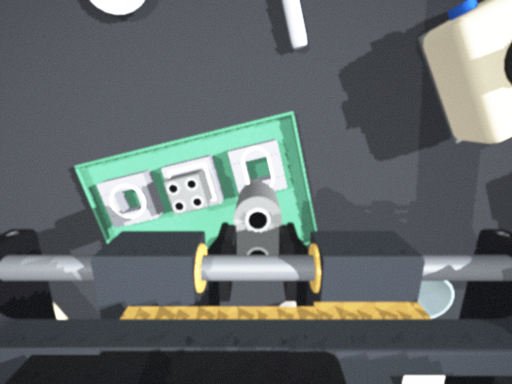

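```bash
python3 - <<'E'
from h import *
t=get_image("top");c=cam(t);g=cv2.cvtColor(t["image"],cv2.COLOR_RGB2GRAY)
b=cv2.resize(g[180:212,158:190],None,fx=16,fy=16,interpolation=cv2.INTER_CUBIC)
cv2.imwrite("pics/top11.png",b)
# white block mask
_,m=cv2.threshold(b[:, :],150,255,0)
s=get_image("scene");gs=cv2.cvtColor(s["image"],cv2.COLOR_RGB2GRAY);b2=cv2.resize(gs[140:168,292:322],None,fx=16,fy=16,interpolation=cv2.INTER_CUBIC);cv2.imwrite("pics/scene11.png",b2)
E
```

```text
(no output)
```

View pics/top11.png

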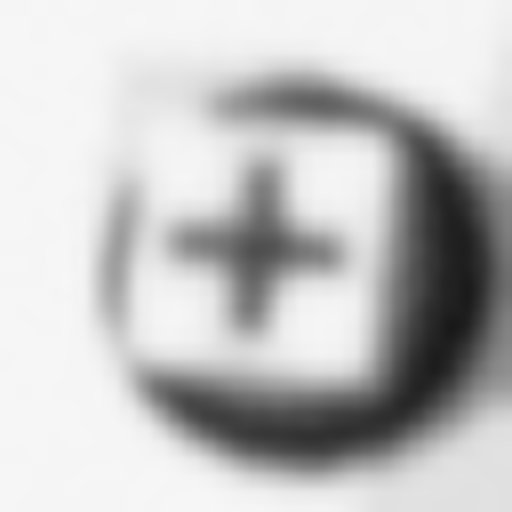

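View pics/scene11.png

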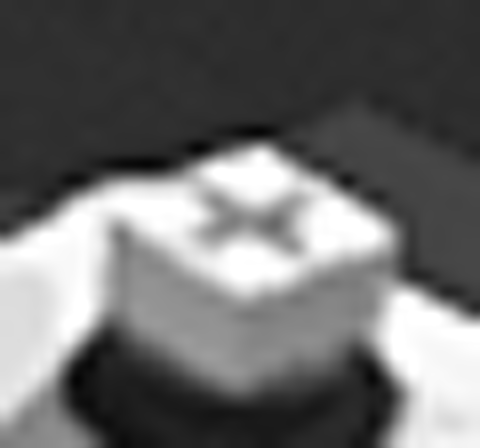

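Emit:
{"op": "servo_tool", "data": {"moves": [[-1,0,0.02,-0.006,-0.02,0,0],[-1,0,0.06,-0.02,-0.06,0,0],[-1,0,0.1,-0.034,-0.1,0,0],[-1,0,0.145,-0.049,-0.14,0,0],[-1,0,0.19,-0.064,-0.18,0,0],[-1,0,0.235,-0.08,-0.22,0,0],[-1,0,0.275,-0.094,-0.26,0,0],[-1,0,0.3,-0.102,-0.29,0,0],[-1,0,0.309,-0.105,-0.297,0,0],[-1,0,0.309,-0.105,-0.297,0,0],[-1,0,0.309,-0.105,-0.297,0,0]]}}

```text
clock: 20.0
position: [0.5848, 0.2168, 0.2117]
tcp_rot: [0.705, 0.038, 0.707, -0.038]
contact_force: [-0.5, 0.1, -1.0]
opening: 0.0267
```

```bash
python3 - <<'E'
from h import *
t=get_image("top");s=get_image("scene")
ct,cs=cam(t),cam(s)
print("top ray",ray(ct,(173.4,194.84),.126),"tri",tri([ct,cs],[(173.4,194.84),(307.3,153.2)]))
h=lambda p:ray(ct,uncrop(p,(158,180),16),.126)
a=h((165,238));b=h((340,253));print(np.degrees(np.arctan2(*(b-a)[1::-1])));a=h((264,155));b=h((245,330));print(np.degrees(np.arctan2(*(b-a)[1::-1])))
plan([.5545,.2192,.16],84)
d=get_image("wrist");cv2.imwrite("pics/wrist12.png",d["image"][:,:,::-1])
cv2.imwrite("pics/wrist12c.png",cv2.resize(d["image"][120:260,190:330,::-1],None,fx=4.2,fy=4.2,interpolation=cv2.INTER_CUBIC))
E
```

```text
top ray [0.5545 0.218  0.126 ] tri [0.5549 0.2185 0.1252]
-96.25684378973341
174.2458055204471
t 20.1 pos [0.5847 0.2172 0.2118] jaw 83.82861969542387 q7 1.1224957464889431 open 0.02675252839760755 F [-0.3001  0.0531 -0.9292]
shift [ 0.0519 -0.0013 -0.0302] rv [-0.003  -0.0019 -0.0002] tool axes
 [[-0.0018  0.1075  0.9942]
 [ 0.0004  0.9942 -0.1075]
 [-1.      0.0002 -0.0019]]
```

View pics/wrist12c.png

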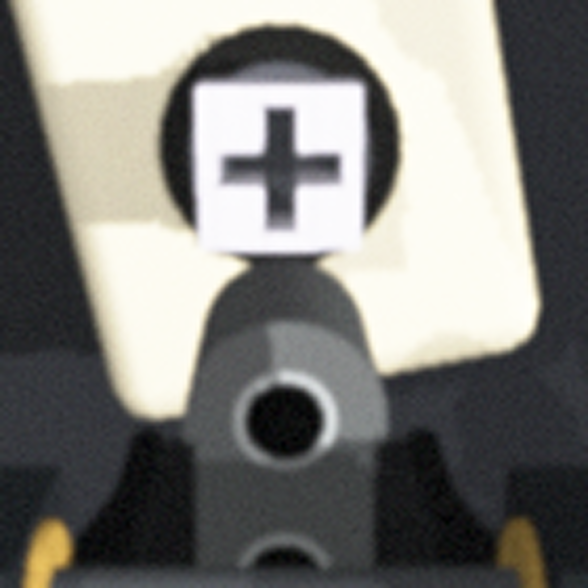

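```bash
python3 - <<'E'
from h import *
d=get_image("wrist");p,R=tool();c=cam(d,(p,R))
u=lambda q:uncrop(q,(190,120),4.2)
s=ray(c,u((280.5,169)),.126);print("socket",s,"in tool",R.T@(s-p))
a,b=ray(c,u((221,171)),.126),ray(c,u((341,169)),.126);v=R.T@(b-a);print("horiz arm",v,np.degrees(np.arctan2(v[2],v[1])))
a,b=ray(c,u((280,108)),.126),ray(c,u((280,229)),.126);v=R.T@(b-a);print("vert",v,np.degrees(np.arctan2(v[1],v[2])))
for q in((285,419),(285,575)):print("hole tool",R.T@(ray(c,u(q),p[2]+.037)-p))
E
```

```text
socket [0.554  0.2203 0.126 ] in tool [ 0.0859 -0.001  -0.0305]
horiz arm [ 0.      0.0292 -0.0005] -1.017447690300014
vert [-0.0001 -0.      0.0296] -0.0024775556349138344
hole tool [-0.037   0.0001 -0.0132]
hole tool [-0.037   0.0001  0.0122]
```

Emit:
{"op": "servo_tool", "data": {"moves": [[-1,0,-0.001,-0.015,0,0,0],[-1,0,-0.001,-0.0305,0,0,0],[-1,0.03,-0.001,-0.0305,0,0,0],[-1,0.055,-0.001,-0.0305,0,0,0],[-1,0.055,-0.001,-0.0305,0,0,0]]}}

```text
clock: 20.82
position: [0.5514, 0.2202, 0.1551]
tcp_rot: [0.704, 0.037, 0.708, -0.038]
contact_force: [-0.1, 0.4, 0.3]
opening: 0.0267
```

```bash
python3 - <<'E'
from h import *
plan([.5542,.2195,.13],84)
s=get_image("scene");cv2.imwrite("pics/s13.png",cv2.resize(s["image"][110:200,260:350,::-1],None,fx=6,fy=6,interpolation=cv2.INTER_CUBIC))
t=get_image("top");cv2.imwrite("pics/t13.png",cv2.resize(t["image"][150:240,130:220,::-1],None,fx=6,fy=6,interpolation=cv2.INTER_CUBIC))
E
```

```text
t 20.825 pos [0.5514 0.2202 0.1551] jaw 83.94489078888228 q7 1.0930804784722288 open 0.026658191672820745 F [-0.1126  0.3968  0.2815]
shift [ 0.0251 -0.0003  0.003 ] rv [-0.001  -0.0059  0.0014] tool axes
 [[-0.006   0.1055  0.9944]
 [-0.0007  0.9944 -0.1055]
 [-1.     -0.0014 -0.0059]]
```

View pics/s13.png

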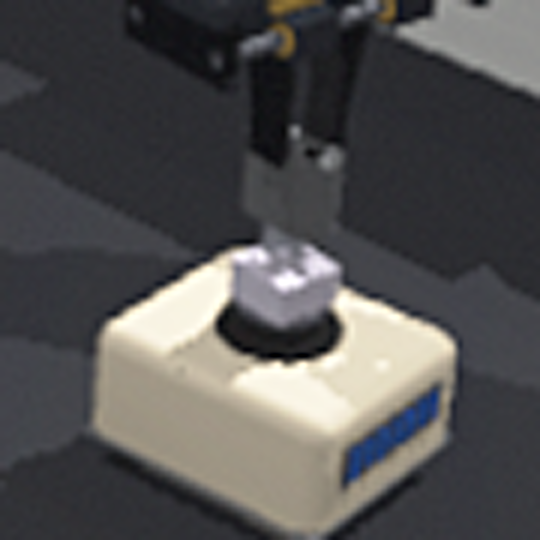

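Emit:
{"op": "servo_tool", "data": {"moves": [[-1,0,0,0.003,0,0.006,-0.001],[-1,0,0,0.003,0,0.006,-0.001],[-1,0.005,0,0.003,0,0.006,-0.001],[-1,0.009,0,0.003,0,0.006,-0.001],[-1,0.009,0,0.003,0,0.006,-0.001]]}}

```text
clock: 21.55
position: [0.5562, 0.2203, 0.1481]
tcp_rot: [0.703, 0.037, 0.709, -0.037]
contact_force: [0.0, -0.3, -2.0]
opening: 0.0271
```

```bash
python3 - <<'E'
from h import *
plan([.5542,.2195,.13],84)
s=get_image("scene");cv2.imwrite("pics/s14.png",cv2.resize(s["image"][110:200,260:350,::-1],None,fx=6,fy=6,interpolation=cv2.INTER_CUBIC))
s=get_image("wrist");cv2.imwrite("pics/w14.png",cv2.resize(s["image"][120:260,190:330,::-1],None,fx=4,fy=4,interpolation=cv2.INTER_CUBIC))
E
```

```text
t 21.55 pos [0.5562 0.2203 0.1481] jaw 83.92398690449 q7 1.1013414558318344 open 0.027052406992527065 F [ 0.0145 -0.2672 -2.0488]
shift [ 0.0181 -0.001  -0.0018] rv [-0.0013 -0.0085  0.0004] tool axes
 [[-0.0085  0.1058  0.9943]
 [ 0.0005  0.9944 -0.1058]
 [-1.     -0.0004 -0.0085]]
```

View pics/s14.png

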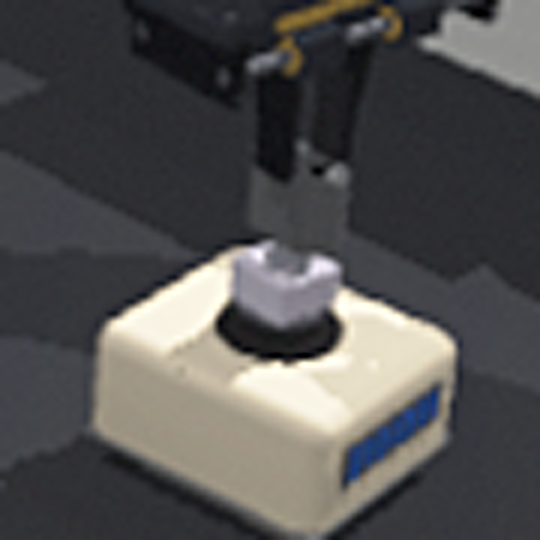

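View pics/w14.png

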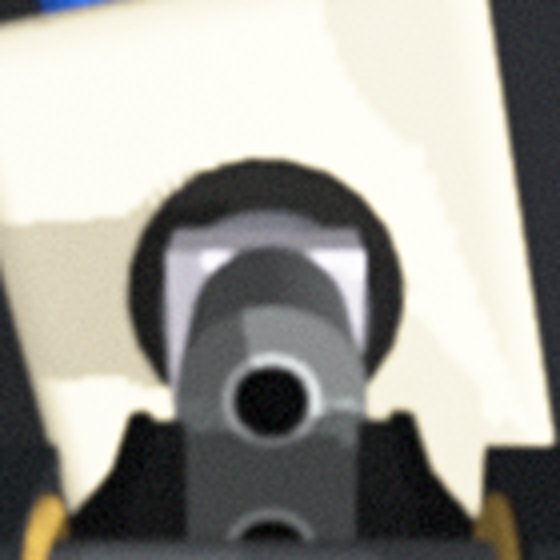

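Emit:
{"op": "servo_tool", "data": {"moves": [[-1,0,-0.0008,-0.0017,0,-0.0085,0],[-1,0.002,-0.0008,-0.0017,0,-0.0085,0],[-1,0.005,-0.0008,-0.0017,0,-0.0085,0],[-1,0.007,-0.0008,-0.0017,0,-0.0085,0],[-1,0.007,-0.0008,-0.0017,0,-0.0085,0]]}}

```text
clock: 22.28
position: [0.5546, 0.2197, 0.1413]
tcp_rot: [0.706, 0.037, 0.706, -0.038]
contact_force: [-0.3, 0.4, -1.3]
opening: 0.0269
```

Emit:
{"op": "servo_tool", "data": {"moves": [[-1,0.003,0,0,0,0,0],[-1,0.006,0,0,0,0,0],[-1,0.009,0,0,0,0,0],[-1,0.011,0,0,0,0,0],[-1,0.011,0,0,0,0,0]]}}

```text
clock: 22.9
position: [0.5545, 0.2197, 0.1301]
tcp_rot: [0.706, 0.037, 0.706, -0.038]
contact_force: [0.3, -0.4, -1.1]
opening: 0.0268
```

```bash
python3 - <<'E'
from h import *
plan([.5545,.2195,.126],84)
s=get_image("scene");cv2.imwrite("pics/s15.png",cv2.resize(s["image"][110:200,260:350,::-1],None,fx=6,fy=6,interpolation=cv2.INTER_CUBIC))
E
```

```text
t 22.9 pos [0.5545 0.2197 0.1301] jaw 83.92269652189593 q7 1.0979906786721225 open 0.026830537428260526 F [ 0.3124 -0.4077 -1.1287]
shift [ 0.0041 -0.0002  0.    ] rv [-0.0013  0.0001  0.0005] tool axes
 [[ 0.0001  0.1059  0.9944]
 [-0.0005  0.9944 -0.1059]
 [-1.     -0.0005  0.0001]]
```

View pics/s15.png

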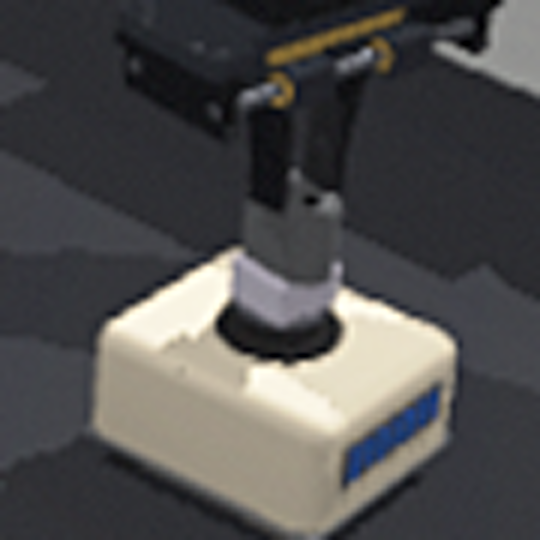

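Emit:
{"op": "servo_tool", "data": {"moves": [[-1,0.001,0,0,0,0,0],[-1,0.002,0,0,0,0,0],[-1,0.003,0,0,0,0,0],[-1,0.003,0,0,0,0,0],[-1,0.003,0,0,0,0,0]]}}

```text
clock: 23.58
position: [0.5549, 0.2198, 0.1278]
tcp_rot: [0.707, 0.038, 0.706, -0.037]
contact_force: [-0.7, -0.3, 5.1]
opening: 0.0272
```

Emit:
{"op": "servo_tool", "data": {"moves": [[-1,0.001,0,0,0,0,0],[-1,0.002,0,0,0,0,0],[-1,0.003,0,0,0,0,0],[-1,0.003,0,0,0,0,0],[-1,0.003,0,0,0,0,0]]}}

```text
clock: 24.2
position: [0.5551, 0.2198, 0.1253]
tcp_rot: [0.707, 0.038, 0.706, -0.037]
contact_force: [-1.1, -0.0, 6.8]
opening: 0.0267
```

Emit:
{"op": "servo_tool", "data": {"moves": [[-1,0.001,0,0,0,0,0],[-1,0.002,0,0,0,0,0],[-1,0.003,0,0,0,0,0],[-1,0.004,0,0,0,0,0],[-1,0.004,0,0,0,0,0],[-1,0.004,0,0,0,0,0],[-1,0.004,0,0,0,0,0],[-1,0.004,0,0,0,0,0]]}}

```text
clock: 25.2
position: [0.5555, 0.2199, 0.123]
tcp_rot: [0.707, 0.038, 0.705, -0.037]
contact_force: [-3.7, -1.7, 10.8]
opening: 0.0268
```

```bash
python3 - <<'E'
from h import *
plan([.5545,.2195,.122],84)
s=get_image("scene");cv2.imwrite("pics/s16.png",cv2.resize(s["image"][110:200,260:350,::-1],None,fx=6,fy=6,interpolation=cv2.INTER_CUBIC))
cv2.imwrite("pics/s16f.png",s["image"][:,:,::-1])
s=get_image("wrist");cv2.imwrite("pics/w16.png",s["image"][:,:,::-1])
print(sense()["contact_force"],sense()["position"])
E
```

```text
t 25.2 pos [0.5555 0.2199 0.123 ] jaw 83.91256624820498 q7 1.0998266514327109 open 0.026849388730636508 F [-3.6886 -1.7307 10.8373]
shift [ 0.001  -0.0005 -0.0009] rv [-0.0015  0.0024 -0.0013] tool axes
 [[ 0.0025  0.106   0.9944]
 [ 0.001   0.9944 -0.106 ]
 [-1.      0.0013  0.0024]]
[-3.4452 -0.8731 11.6575] [0.5555 0.2198 0.123 ]
```

View pics/s16.png

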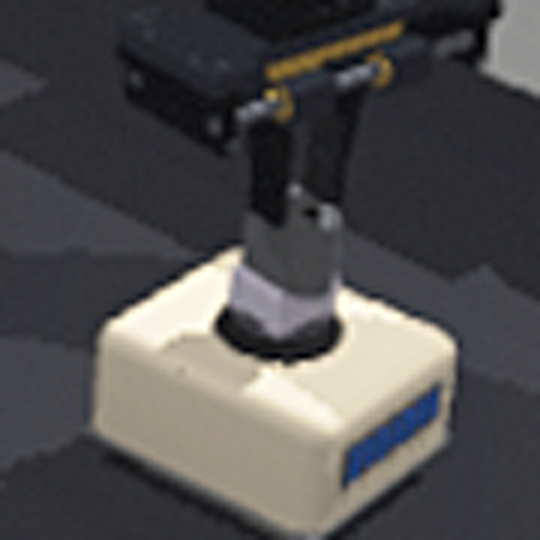

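View pics/s16f.png

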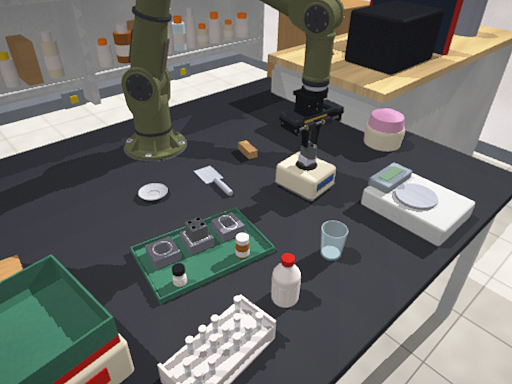

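```bash
python3 -c "
from plant import ctrl,sense
print(sense()['contact_force'],sense()['opening']);print(ctrl.hand_in())"
```

```text
[-3.44515718 -0.87310851 11.65747193] 0.026860197107890484
the job is handed in; nothing more can be done
None
```

I changed the head and handed the job in at about 25 s of the 56 s allowed. No verdict was reported, so the checks below are my own.

- **Square head:** it stands let go in the block with the square outline. The wrist camera put it at about (0.546, −0.199), within about 1 mm of where I measured the well, and it looked upright.
- **Oblong head:** it went into the drive socket with no noticeable resistance, and its shoulder is flush with the socket in the last scene picture. The head is still gripped, with the fingers 27 mm apart at the 60 N grip setting.
- **Touch switch:** the last upward force was 11.7 N, above the 8.5 N that takes it fully down. The tool had gone about 6 mm below the height I took as fully home (shoulder on the socket face). There is no direct reading of the switch.
- **Jars:** both still stood where they started in the last scene picture; I did not measure their positions at the end.

**What went wrong on the way:**
- **Grasps:** the first grasp of each head slipped off, because I lifted before the grip had built up. Neither head had moved noticeably, and both second grasps held.
- **Socket position:** the different views disagreed by up to about 2 mm on the socket's y position. I settled it with a close wrist-camera look before inserting the head.
- **Side force:** about 3.5 N of sideways force remained while pressing.

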